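# Draw the spatula out of a jammed drawer

## Task

The drawer of the low stone-topped unit has jammed part-way open: take the wooden spatula (the tool whose flat, square-ended handle shows in the gap, not the round-bowled spoon) by its handle, tilt it up and draw it out slantwise between the stone top and the drawer front. Leave the drawer where it is and do not disturb the spoon or the things on the counter. Finish still holding the spatula in the gripper, motionless in the air, all of it at least a hand's breadth higher than the unit's stone top.

Things in the scene. Friction and masses are not known exactly. Their poses are not given: they have to be found in the camera images.
- spatula: Flat wooden spatula, 220 mm long, 40 to 80 g, lying in a lane of the drawer, blade under the stone top. Origin: mid-length, on its underside (on the drawer floor); x runs from blade to handle (starts within 0.06 rad of the unit's x), z up. Handle: x -40 to 110 mm, 24 mm wide, z 0 to 12 mm. Blade: x -110 to -30 mm, 56 mm wide, z 0 to 6 mm.
- blade_tip (a point): Middle of the far end of the spatula's blade, on the underside (x = -110 mm in the spatula's frame); axes as the spatula.
- handle_end (a point): Middle of the outer end of the spatula's handle, on the underside (x = +110 mm in the spatula's frame); axes as the spatula.
- unit: Fixed low drawer unit, 280 deep, 270 wide, 98 mm high: wooden sides, dark stone top 20 mm thick (underside at z = 78 mm). Origin: on the counter, at the middle of the foot of its open front; x points out of the front (away from the robot, the way the drawer opens), y along the front, z up. It fills x = -280 to 0 mm.
- mouth (a point): Middle of the lower front edge of the stone top (x = 0, y = 0, z = 78 mm in the unit's frame); axes as the unit. The drawer floor lies 56 mm below it; whatever comes out must pass beneath this edge and over the drawer front.
- drawer_front (a point): Middle of the top edge of the drawer's front panel, on its inner face; axes as the unit. The panel is 14 mm thick and 270 mm wide; its top is 68 mm above the drawer floor, 12 mm higher than the lower edge of the stone top. The gap from the stone's edge to this inner face is 120 to 135 mm.
- drawer: Jammed wooden drawer; it slides along the unit's x only if pushed with more than about 45 N. Its floor is 22 mm above the counter. Two lanes side by side, each 106 mm wide, centred at y = +56 and -56 mm of the unit; the 6 mm partition rises 26 mm and the side walls 30 mm above the floor. Origin: on the counter below the front panel's inner face; axes as the unit.
- spoon: Wooden spoon 220 mm long lying in the other lane, its round bowl (52 mm across, 16 mm high) outward in the gap and its 12 mm round handle under the stone top. Origin: middle of its length, on its underside; x along it towards the bowl. Leave it.
- jar: Lidded white ceramic jar, 90 mm across, 110 mm high with its lid knob, standing on the counter to the +y side of the unit. Origin: centre of its underside. Leave it.
- press: Stainless steel garlic press lying on the counter to the -y side of the unit, 162 mm long, up to 26 mm high and 45 mm wide. Origin: on its underside, near its middle. Leave it.
- scoop: Green plastic scoop lying on the counter to the -y side of the unit, about 145 mm long, 50 mm wide, 34 mm high. Origin: on its underside, near its middle. Leave it.
There are look-alikes about, which are no part of the job. There is more than one size of the jar; the one meant has the size given above. What is shaped like the spatula but yellow is not meant.

How it is judged:
By the outcome, as a careful person would: the job done as asked, in the order asked, and still so for the second after the job is handed in, while the arm keeps its last pose, push and grip.
It also fails if it takes over 38 s, if anything falls off the work surface, if the arm or the gripper's body presses on something with over 40 N, if the wrist force passes 120 N, or if a joint passes its speed limit or range.

## Robot

A 6-joint arm with a two-finger parallel gripper is mounted at the origin on the work surface. World frame = base frame: x ahead of the robot, y to its left, z up, the work surface at z = 0. Lengths are in m, angles in rad, forces in N, time in s.
With the tool pointing down it reaches from about 0.375 to 0.9 m from the base axis. Payload 3.1 kg.
Tool frame: the origin (TCP) lies between the finger pads; the fingertips stand 11 mm ahead of it and the grasp point (between the pads) lies 8 mm behind it; z points along the fingers, y is the direction in which the jaws open and shut (so a half turn about z gives the same grasp; the last joint's range is limited). The gripper opens to 85 mm and grips with 20 to 120 N. Pads are 22 mm wide; open, the fingers measure 114 mm over their backs; the gripper's body (76 mm by 85 mm) begins 54 mm behind the grasp point. The pads swing forward as they close: fully open they stand 13 mm farther back than shut.
Start: joints at [1.006, 0.527, 1.433, -0, 1.181, -0.178], TCP at [0.236, 0.579, 0.242] pointing down, gripper open.
Joint ranges: [-3.08, 3.08], [-0.75, 2.2], [0.22, 2.44], [-1.43, 4.57], [0, 2.65], [-2.85, 2.85]. Speed limits (rad/s): [2.79, 2.79, 3.14, 3.14, 3.14, 3.14].

## Interface

Orientations are given as a unit quaternion [x, y, z, w].
In Python, from station import manip gives the robot as it stands.
- The arm moves only by the tool move_arm, never from a script. Its argument "deltas" is a list of rows, each a list of 5 numbers: the shift along the tool's x, y, z in units of 40 cm (1.0 is 40 cm), then the turn about the tool's z in units of 0.5 rad (1.0 is 0.5 rad), then the opening in per cent of the stroke, from 0 (shut) to 100 (fully open). In form: [[x, y, z, twist, grip], ...]. A call has exactly 8 rows; each row is the pose to reach, as a shift and turn from the pose commanded when the call began, along the tool's axes at that moment; what a row does not reach only later rows make up. A row lasts 1/12 s, in which the tool goes at most 41.7 mm and 7.16 degrees, less where a joint would pass 70% of its speed; a pose out of reach is approached as far as the arm can. A call with a number of a shift or a turn outside -1 to 1 is refused whole. A call with a gripper value outside its range is refused whole. The fingers move at their own pace and stop on an object; "force" is the grip in N (left out, the last holds). Time passes only in rows, so rows that repeat a pose let the fingers close, or fill a call up. It gives the time, the measured TCP pose, the force and the opening at its end, in the units of the state.
- manip.sense(): the state, without advancing time (a new reading comes with each control period).
- manip.snapshot(name): name is "scene" or "top" or "wrist"; returns (picture, depth): 480x640x3 uint8, red, green, blue; 480x640 float32, m along the optical axis (not along the pixel's ray), 0 where there is no reading.
- manip.get_calibration(name): a dict with "vfov" (degrees; the focal length in pixels is half the picture's height over the tangent of half this angle, whatever the lens; pixels are square), "cx", "cy" (the principal point, pixels), "D" ([k1, k2, p1, p2, k3] as OpenCV has them; the pictures are not rectified), "pose" (4x4, takes a point from camera to world coordinates). Camera axes: x right, y down, z forward; pixel columns grow to the right and rows downward; lengths in m; the calibration is good to about 2 mm. A picture is of the moment at which its call begins: read the wrist's pose just before it. get_calibration takes no time and is no camera call; for the wrist camera it gives the pose at the moment of the call.
- manip.sign_off(): hands the job in, once; it reports no verdict.
The state is a dict: "t": time; "q": joint angles; "qd": joint speeds; "tau": joint torques, N m; "tcp_pos": TCP position; "tool_rot": TCP orientation; "force": force on the tool from outside, world axes, zero at the start; "ft_torque": the same for the moment, N m; "finger_gap": opening from 0.0 (shut) to 1.0 (fully open).
Only numpy, scipy, OpenCV 4.12 (cv2) and the standard library are available. Lean on these libraries where they do the work, as an engineer would, in place of code of your own. Each camera call takes 0.05 s, during which the arm holds its last target.

## Working session

There is one attempt and no reset: what is moved stays moved. The work goes in short steps, Python scripts to look and compute and a tool call to move; the robot and the scene stay as the last step left them, time stands still between calls to the robot, and variables do not carry over. Pictures are saved under pics/ and viewed, and the job is handed in when it is done.

Besides the shell and the picture viewer there is one more tool, called after "Call:" in YAML: its name, and indented under it one key for each argument. move_arm: Moves the arm, as the interface text tells. Its arguments: {"type":"object","properties":{"deltas":{"type":"array","items":{"type":"array","items":{"type":"number"}}},"force":{"type":"number"}},"required":["deltas"]}

```bash
mkdir -p pics; ls; cat > h.py <<'E'
import numpy as np, cv2
from station import manip
from scipy.spatial.transform import Rotation as R
def K(c):
    f=240/np.tan(np.radians(c['vfov'])/2); return np.array([[f,0,c['cx']],[0,f,c['cy']],[0,0,1.]])
def cloud(d,c):
    v,u=np.mgrid[0:480,0:640]
    p=cv2.undistortPoints(np.stack([u,v],-1).reshape(-1,1,2).astype(float),K(c),np.array(c['D'],float)).reshape(480,640,2)
    P=np.dstack([p*d[...,None],d]); T=np.array(c['pose'])
    return P@T[:3,:3].T+T[:3,3]
def snap(n):
    c=manip.get_calibration(n); im,d=manip.snapshot(n); return im,d,c
E
python3 - <<'E'
from h import *
print(manip.sense())
for n in ['scene','top','wrist']:
    im,d,c=snap(n); cv2.imwrite(f'pics/{n}0.png',im[...,::-1]); np.savez(f'{n}0.npz',im=im,d=d,P=cloud(d,c),pose=c['pose'],K=K(c),D=c['D'])
    print(n,c)
E
```

```text
pics
{'t': 0.0, 'q': array([ 1.00547532e+00,  5.28480154e-01,  1.43390160e+00,  2.81957719e-05,
        1.18138486e+00, -1.78494769e-01]), 'qd': array([ 2.50592770e-05, -2.48412514e-04, -2.85963649e-03, -1.61788199e-03,
        4.69689031e-04, -4.64760275e-04]), 'tau': array([ 1.05943579e-04, -4.42343223e+01, -1.78030032e+01, -2.51954498e-05,
        8.45043047e-03, -6.63596325e-06]), 'tcp_pos': array([0.23537056, 0.57824501, 0.24132522]), 'tool_rot': array([ 1.92214640e-01,  9.81352307e-01, -1.00792903e-03, -4.07145718e-04]), 'force': array([-0.06096879,  0.5434042 , -0.4816331 ]), 'ft_torque': array([-0.01602729, -0.02620001,  0.03715715]), 'finger_gap': 0.9969792803135045}
scene {'vfov': 43.32652603932763, 'cx': 319.7410937440092, 'cy': 237.96194632124556, 'D': array([-0.02830195,  0.        ,  0.        ,  0.        ,  0.        ]), 'pose': array([[ 0.5448018 ,  0.63294248, -0.55006801,  1.35187732],
       [ 0.83838748, -0.39763454,  0.37281792, -0.46586481],
       [ 0.01724626, -0.66428201, -0.74728307,  1.15075761],
       [ 0.        ,  0.        ,  0.        ,  1.        ]])}
top {'vfov': 47.00218045759928, 'cx': 313.65208833405836, 'cy': 250.826102080698, 'D': array([-0.07908988,  0.        ,  0.        ,  0.        ,  0.        ]), 'pose': array([[ 0.02414654, -0.99410274,  0.10571983,  0.43125811],
       [-0.99968056, -0.02480014, -0.00487193,  0.07216582],
       [ 0.00746507, -0.10556841, -0.99438402,  1.24574721],
       [ 0.        ,  0.        ,  0.        ,  1.        ]])}
wrist {'vfov': 58.72999444654419, 'cx': 319.54325279490877, 'cy': 239.0123767209961, 'D': array([-0.03985852,  0.        ,  0.        ,  0.        ,  0.        ]), 'pose': array([[ 0.37650734,  0.89166831,  0.25133613,  0.17194369],
       [ 0.92641075, -0.36170839, -0.1045474 ,  0.60474326],
       [-0.00231122,  0.27220336, -0.96223697,  0.37369287],
       [ 0.        ,  0.        ,  0.        ,  1.        ]])}
```

View pics/scene0.png

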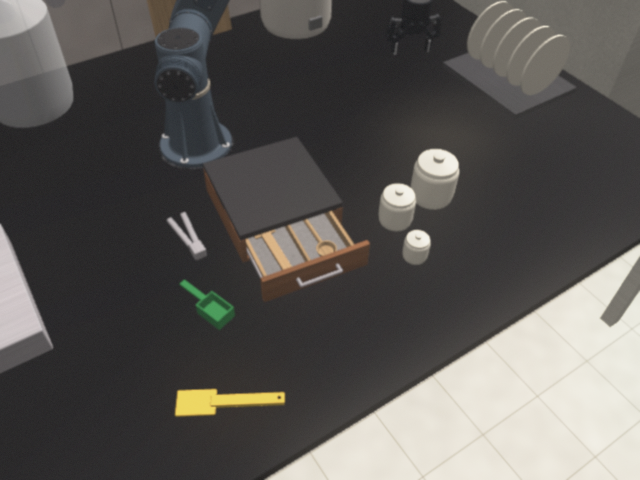

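View pics/top0.png

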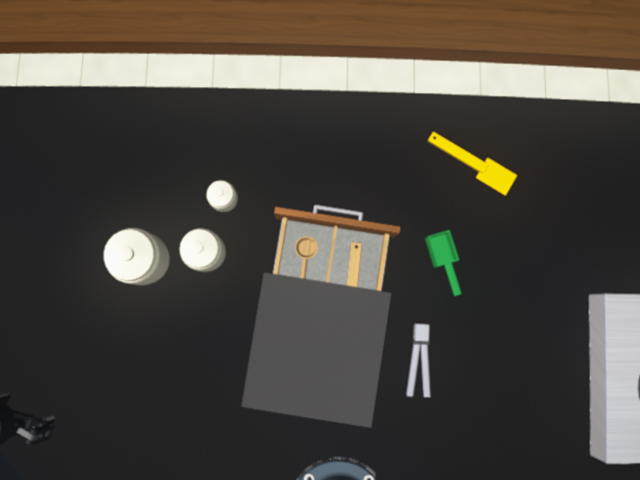

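View pics/wrist0.png

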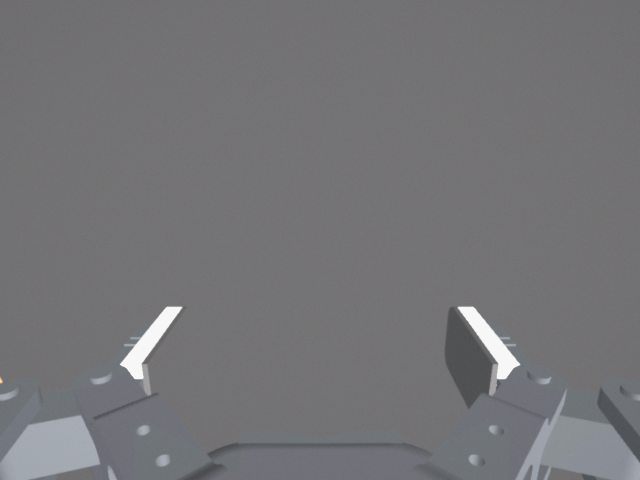

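Scene view: the square-ended wooden handle is at (275,250) and the spoon bowl at (327,248). In the top view the handle is at (355,264) and the spoon bowl at (306,247). The yellow look-alike at top (470,160) is lying on the counter. I'll confirm with a crop and measure.

```bash
python3 - <<'E'
from h import *
im=np.load('top0.npz')['im'][195:300,255:410]; cv2.imwrite('pics/crop.png',cv2.resize(im[...,::-1],None,fx=5,fy=5,interpolation=cv2.INTER_CUBIC))
for n,pts in [('top',[(356,240),(355,250),(355,265),(354,282),(356,246),(358,232),(270,276),(388,294),(330,284),(264,274),(390,292),(243,406),(372,426),(340,260),(310,270),(281,211),(390,230),(335,222),(306,247),(422,330),(445,250),(202,250)]),('scene',[(275,250),(268,238),(283,265),(286,268),(255,255),(290,150)])]:
    P=np.load(n+'0.npz')['P']
    for u,v in pts: print(n,u,v,np.round(np.median(P[v-1:v+2,u-1:u+2].reshape(-1,3),0),4))
E
```

```text
top 356 240 [ 0.588  -0.0279  0.0226]
top 355 250 [ 0.5642 -0.0252  0.0334]
top 355 265 [ 0.5309 -0.0256  0.0339]
top 354 282 [ 0.4935 -0.0242  0.0333]
top 356 246 [ 0.573  -0.0272  0.0344]
top 358 232 [ 0.6065 -0.0321  0.0219]
top 270 276 [0.4984 0.1561 0.0978]
top 388 294 [ 0.4668 -0.0907  0.0982]
top 330 284 [0.4848 0.0309 0.0977]
top 264 274 [0.5021 0.1687 0.0986]
top 390 292 [ 0.4713 -0.0969  0.0932]
top 243 406 [0.2303 0.2057 0.0949]
top 372 426 [ 0.1786 -0.0728 -0.0004]
top 340 260 [0.5422 0.0071 0.0233]
top 310 270 [0.5183 0.0732 0.0217]
top 281 211 [0.6368 0.1377 0.0917]
top 390 230 [ 0.6028 -0.0945  0.0884]
top 335 222 [0.6169 0.0227 0.0892]
top 306 247 [0.569  0.0834 0.0262]
top 422 330 [ 0.3916 -0.1765  0.0263]
top 445 250 [ 0.5724 -0.2334  0.003 ]
top 202 250 [0.5488 0.2997 0.1022]
scene 275 250 [ 0.5059 -0.0227  0.0361]
scene 268 238 [ 0.4641 -0.018   0.0362]
scene 283 265 [ 0.5563 -0.0303  0.0361]
scene 286 268 [ 0.6065 -0.0501  0.09  ]
scene 255 255 [ 0.5068 -0.078   0.0532]
scene 290 150 [0.2687 0.1634 0.0983]
```

View pics/crop.png

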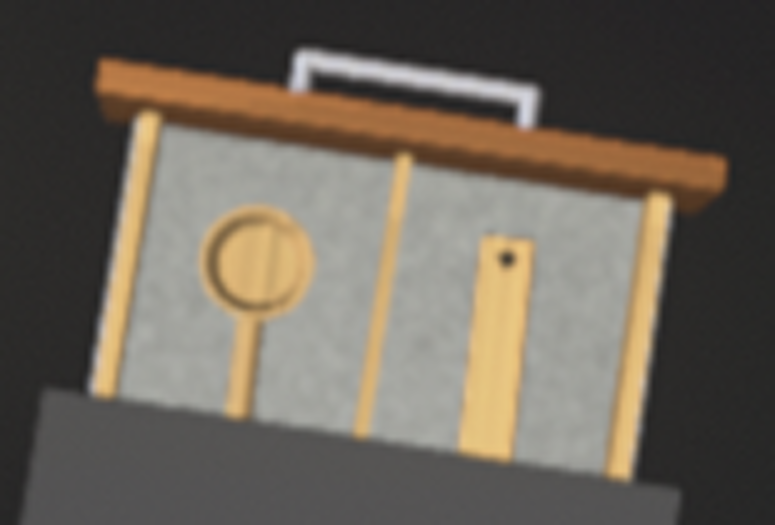

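The crop shows the flat, square-ended handle with a hole at right (crop 505,340) in the −y lane. The round-bowled spoon is at left, so the right-hand tool is the spatula. Next I'll fit its geometry.

```bash
python3 - <<'E'
from h import *
for n in ['top','scene']:
    f=np.load(n+'0.npz'); P=f['P'];im=f['im'].astype(int)
    m=(abs(P[...,2]-.098)<.004)&(P[...,0]<.53)&(P[...,0]>.15)&(abs(P[...,1]-.05)<.2)
    r=cv2.minAreaRect((P[m][:,:2]*1000).astype(np.float32)); print(n,'stone',np.round(cv2.boxPoints(r),1).tolist(),P[m][:,2].mean())
    hsv=cv2.cvtColor(f['im'],cv2.COLOR_RGB2HSV)
    m=(P[...,2]>.028)&(P[...,2]<.042)&(P[...,0]>.45)&(P[...,0]<.6)&(P[...,1]<-.005)&(P[...,1]>-.05)&(hsv[...,1]>70)
    q=P[m]; r=cv2.minAreaRect((q[:,:2]*1000).astype(np.float32)); print('handle',m.sum(),np.round(cv2.boxPoints(r),1).tolist(),q[:,2].mean())
    m=(abs(P[...,2]-.09)<.005)&(P[...,0]>.55)&(P[...,0]<.68)&(abs(P[...,1]-.03)<.15)
    q=P[m]; r=cv2.minAreaRect((q[:,:2]*1000).astype(np.float32)); print('panel',m.sum(),np.round(cv2.boxPoints(r),1).tolist(),q[:,2].mean())
s=manip.sense();print(R.from_quat(s['tool_rot']).as_matrix().round(3))
c=manip.get_calibration('wrist')['pose']; print((R.from_quat(s['tool_rot']).as_matrix().T@(c[:3,3]-s['tcp_pos'])).round(3))
E
```

```text
top stone [[193.10000610351562, -60.099998474121094], [471.1000061035156, -98.0], [507.79998779296875, 171.0], [229.89999389648438, 208.89999389648438]] 0.09800190505096514
handle 474 [[484.20001220703125, -31.0], [580.7999877929688, -39.5], [582.9000244140625, -15.5], [486.29998779296875, -7.0]] 0.03402820844126998
panel 833 [[597.2000122070312, -113.5], [612.0999755859375, -115.5], [648.2999877929688, 151.6999969482422], [633.4000244140625, 153.6999969482422]] 0.08973748724561442
scene stone [[192.60000610351562, -61.70000076293945], [478.1000061035156, -97.80000305175781], [512.4000244140625, 172.60000610351562], [226.89999389648438, 208.8000030517578]] 0.09876221542422955
handle 365 [[448.5, -28.399999618530273], [568.0999755859375, -38.79999923706055], [570.2999877929688, -14.0], [450.6000061035156, -3.5999999046325684]] 0.035627949505113984
panel 685 [[594.7000122070312, -113.69999694824219], [615.4000244140625, -116.5], [651.0999755859375, 152.5], [630.4000244140625, 155.1999969482422]] 0.09061304095968466
[[-0.926  0.377 -0.001]
 [ 0.377  0.926 -0.001]
 [ 0.    -0.002 -1.   ]]
[ 0.069  0.    -0.132]
```

Call:
move_arm:
  deltas:
    - [-0.083,-0.068,0,0,60]
    - [-0.166,-0.136,0,0,60]
    - [-0.249,-0.204,0,0,60]
    - [-0.332,-0.272,0,0,60]
    - [-0.415,-0.34,0,0,60]
    - [-0.498,-0.408,0,0,60]
    - [-0.581,-0.476,0,0,60]
    - [-0.664,-0.544,0,0,60]
  force: 20

```text
t: 0.82
tcp_pos: [0.3952, 0.2841, 0.2423]
tool_rot: [0.192, 0.981, -0.0, -0.0]
force: [0.9, 0.9, -0.1]
finger_gap: 0.596
```

Call:
move_arm:
  deltas:
    - [-0.083,-0.068,0,-0.1,60]
    - [-0.166,-0.136,0,-0.2,60]
    - [-0.249,-0.204,0,-0.3,60]
    - [-0.332,-0.272,0,-0.4,60]
    - [-0.415,-0.34,0,-0.5,60]
    - [-0.498,-0.408,0,-0.6,60]
    - [-0.581,-0.476,0,-0.6,60]
    - [-0.664,-0.544,0,-0.6,60]

```text
t: 1.48
tcp_pos: [0.5543, -0.009, 0.2421]
tool_rot: [0.044, 0.999, 0.0, -0.0]
force: [1.1, 0.7, 0.5]
finger_gap: 0.6
```

```bash
python3 - <<'E'
from h import *
s=manip.sense();print(s['t'],s['tcp_pos'],R.from_quat(s['tool_rot']).as_matrix().round(4),s['finger_gap'],s['q'])
im,d,c=snap('wrist'); cv2.imwrite('pics/wrist1.png',im[...,::-1]); np.savez('wrist1.npz',im=im,d=d,P=cloud(d,c),pose=c['pose'])
E
```

```text
1.4833 [ 0.5543429  -0.00904238  0.24213579] [[-9.962e-01  8.710e-02 -5.000e-04]
 [ 8.710e-02  9.962e-01  3.000e-04]
 [ 5.000e-04  2.000e-04 -1.000e+00]] 0.5995496688387899 [-2.17973497e-01  4.32974732e-01  1.61112391e+00  1.92950192e-04
  1.09804410e+00 -1.70161056e+00]
```

View pics/wrist1.png

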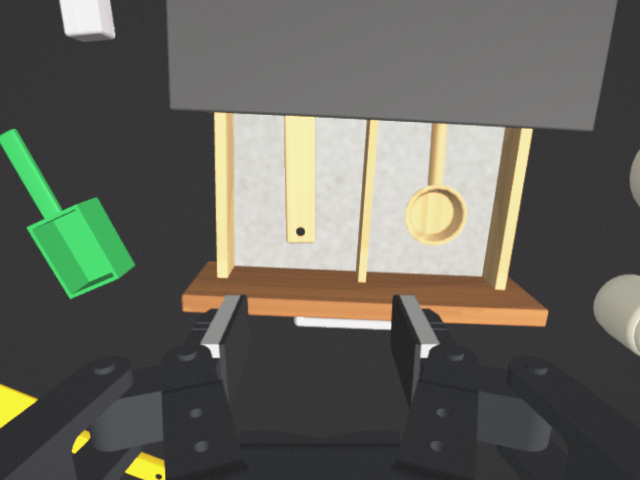

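Wrist view: handle end at (300,242), handle running up to the stone edge at (300,115), spoon bowl at (436,213). I'll measure the handle from this view.

```bash
python3 - <<'E'
from h import *
f=np.load('wrist1.npz');P=f['P'];hsv=cv2.cvtColor(f['im'],cv2.COLOR_RGB2HSV)
m=np.zeros((480,640),bool); m[100:262,270:335]=True
m&=(P[...,2]>.028)&(P[...,2]<.042)&(hsv[...,1]>60)
q=P[m]; r=cv2.minAreaRect((q[:,:2]*1000).astype(np.float32)); print('handle',m.sum(),np.round(cv2.boxPoints(r),1).tolist(),q[:,2].mean())
m=(abs(P[...,2]-.09)<.005)&(P[...,0]>.55)&(P[...,0]<.68)&(abs(P[...,1]-.03)<.15)
m[290:]=m[290:]&(hsv[290:,:,1]>60)
q=P[m]; r=cv2.minAreaRect((q[:,:2]*1000).astype(np.float32)); print('panel',np.round(cv2.boxPoints(r),1).tolist(),q[:,2].mean())
for u,v in [(300,110),(300,105),(250,200),(350,200),(300,200)]: print(u,v,P[v,u].round(4))
e=[P[v,300] for v in range(60,130) if abs(P[v,300,2]-.098)<.005]; print('stone edge',e[-1])
E
```

```text
handle 3696 [[481.3999938964844, -30.299999237060547], [582.4000244140625, -39.400001525878906], [584.5, -16.100000381469727], [483.5, -7.0]] 0.03465717512579486
panel [[597.0, -113.0], [612.0999755859375, -115.0], [648.5, 151.6999969482422], [633.4000244140625, 153.8000030517578]] 0.09002103295545112
300 110 [ 0.4796 -0.0146  0.0983]
300 105 [ 0.4767 -0.0143  0.0988]
250 200 [ 0.546  -0.0663  0.0238]
350 200 [0.5535 0.0168 0.0225]
300 200 [ 0.5476 -0.0241  0.0351]
stone edge [ 0.4825831  -0.01495035  0.09637869]
```

Call:
move_arm:
  deltas:
    - [0,0,0.07,0,60]
    - [0,0,0.14,0,60]
    - [0,0,0.21,0,60]
    - [0,0,0.28,0,60]
    - [0,0,0.3,0,60]
    - [0,0,0.3,0,60]
    - [0,0,0.3,0,60]
    - [0,0,0.3,0,60]

```text
t: 2.2
tcp_pos: [0.5551, -0.0071, 0.1238]
tool_rot: [0.043, 0.999, -0.0, 0.001]
force: [-0.6, 0.3, 0.7]
finger_gap: 0.602
```

```bash
python3 - <<'E'
from h import *
s=manip.sense();print(s['t'],s['tcp_pos'],R.from_quat(s['tool_rot']).as_matrix().round(4),s['finger_gap'],s['q'],s['force'])
im,d,c=snap('wrist'); cv2.imwrite('pics/wrist2.png',im[...,::-1]); 
E
```

```text
2.2 [ 0.55514532 -0.00707244  0.12378646] [[-9.962e-01  8.650e-02  2.900e-03]
 [ 8.650e-02  9.963e-01 -6.000e-04]
 [-3.000e-03 -4.000e-04 -1.000e+00]] 0.6020525179419629 [-2.14029920e-01  6.01443531e-01  1.71481506e+00  7.49474992e-06
  8.22341643e-01 -1.69824210e+00] [-0.59345239  0.30190552  0.6539847 ]
```

View pics/wrist2.png

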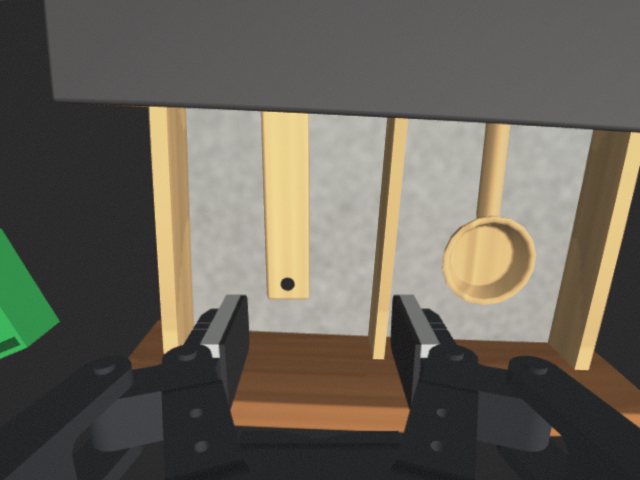

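Call:
move_arm:
  deltas:
    - [-0.012,-0.022,0,0,55]
    - [-0.025,-0.045,0,0,55]
    - [-0.025,-0.045,0.03,0,55]
    - [-0.025,-0.045,0.06,0,55]
    - [-0.025,-0.045,0.09,0,55]
    - [-0.025,-0.045,0.12,0,55]
    - [-0.025,-0.045,0.12,0,55]
    - [-0.025,-0.045,0.12,0,55]

```text
t: 2.92
tcp_pos: [0.5628, -0.0267, 0.0744]
tool_rot: [0.044, 0.999, -0.0, 0.0]
force: [1.3, 0.3, -0.1]
finger_gap: 0.546
```

```bash
python3 - <<'E'
from h import *
s=manip.sense();print(s['t'],s['tcp_pos'],R.from_quat(s['tool_rot']).as_matrix().round(4),s['finger_gap'],s['force'])
im,d,c=snap('wrist'); cv2.imwrite('pics/wrist3.png',im[...,::-1]); 
E
```

```text
2.9167 [ 0.56280403 -0.02668492  0.07439779] [[-9.962e-01  8.740e-02  1.000e-04]
 [ 8.740e-02  9.962e-01 -2.000e-04]
 [-2.000e-04 -2.000e-04 -1.000e+00]] 0.5459445701024794 [ 1.26535689  0.31227378 -0.10855679]
```

View pics/wrist3.png

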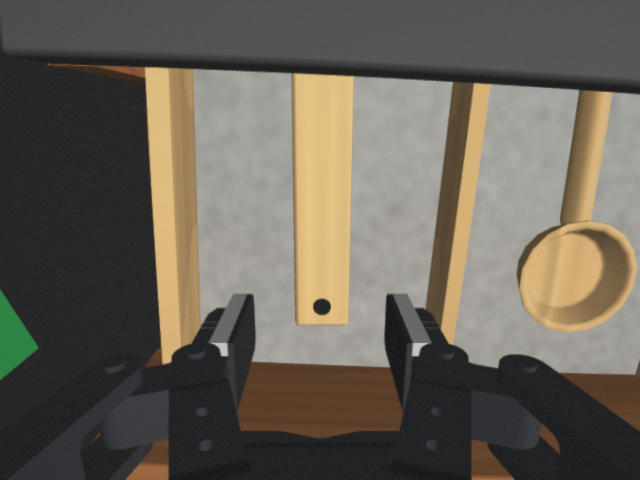

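Call:
move_arm:
  deltas:
    - [0,0,0.03,0,55]
    - [0,0,0.06,0,55]
    - [0,0,0.085,0,55]
    - [0,0,0.096,0,55]
    - [0,0,0.096,0,55]
    - [0,0,0.096,0,10]
    - [0,0,0.096,0,10]
    - [0,0,0.096,0,10]
  force: 20

```text
t: 3.63
tcp_pos: [0.5626, -0.0258, 0.0363]
tool_rot: [0.043, 0.999, -0.0, 0.0]
force: [-0.0, -0.6, -0.4]
finger_gap: 0.274
```

Call:
move_arm:
  deltas:
    - [0,0,0,0,10]
    - [0,0,0,0,10]
    - [0,0,0,0,10]
    - [0,0,0,0,10]
    - [0,0,0,0,10]
    - [0,0,0,0,10]
    - [0,0,0,0,10]
    - [0,0,0,0,10]

```text
t: 4.3
tcp_pos: [0.5625, -0.0258, 0.036]
tool_rot: [0.043, 0.999, -0.0, 0.0]
force: [0.4, -0.6, 0.8]
finger_gap: 0.268
```

```bash
python3 - <<'E'
from h import *
s=manip.sense();print(s['t'],s['tcp_pos'],s['finger_gap'],s['force'])
im,d,c=snap('wrist'); cv2.imwrite('pics/wrist4.png',im[...,::-1]); 
E
```

```text
4.3 [ 0.56245795 -0.02582972  0.03604086] 0.26756174756217366 [ 0.42802073 -0.63596342  0.80490615]
```

View pics/wrist4.png

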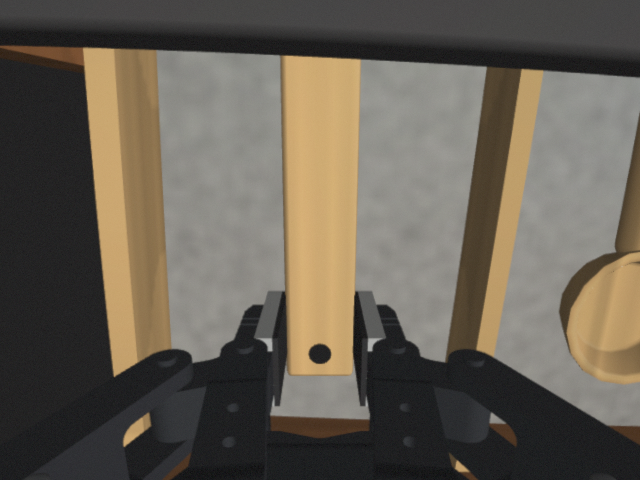

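Call:
move_arm:
  deltas:
    - [0,0,-0.015,0,10]
    - [0,0,-0.03,0,10]
    - [0,0,-0.045,0,10]
    - [0,0,-0.06,0,10]
    - [0,0,-0.075,0,10]
    - [0,0,-0.09,0,10]
    - [0,0,-0.1,0,10]
    - [0,0,-0.1,0,10]
  force: 20

```text
t: 5.02
tcp_pos: [0.563, -0.0259, 0.0771]
tool_rot: [0.043, 0.999, -0.0, 0.001]
force: [0.1, -0.4, -0.1]
finger_gap: 0.274
```

```bash
python3 - <<'E'
from h import *
s=manip.sense();print(s['t'],s['tcp_pos'],s['finger_gap'],s['force'])
im,d,c=snap('wrist');cv2.imwrite('pics/wrist5.png',im[...,::-1]);P=cloud(d,c)
for v in range(40,400,25): print(v,P[v,320].round(4))
im,d,c=snap('scene');cv2.imwrite('pics/scene5.png',cv2.resize(im[120:320,180:400,::-1],None,fx=3,fy=3))
E
```

```text
5.0167 [ 0.56301956 -0.02593529  0.07711545] 0.27394593671349604 [ 0.07820286 -0.35185192 -0.07562521]
40 [ 0.4763 -0.0181  0.0986]
65 [ 0.4819 -0.0186  0.0984]
90 [ 0.4864 -0.019   0.0755]
115 [ 0.4935 -0.0196  0.0756]
140 [ 0.5009 -0.0202  0.0754]
165 [ 0.5084 -0.0209  0.0758]
190 [ 0.5164 -0.0216  0.0752]
215 [ 0.5243 -0.0222  0.0757]
240 [ 0.5327 -0.023   0.0755]
265 [ 0.5413 -0.0237  0.0753]
290 [ 0.5504 -0.0245  0.075 ]
315 [ 0.5592 -0.0252  0.076 ]
340 [ 0.5685 -0.026   0.0764]
365 [ 0.5789 -0.0269  0.0757]
390 [ 0.6102 -0.0296  0.0462]
```

View pics/wrist5.png

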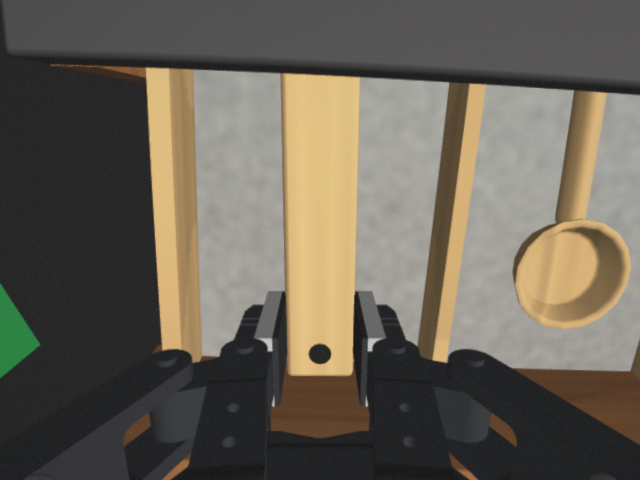

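View pics/scene5.png

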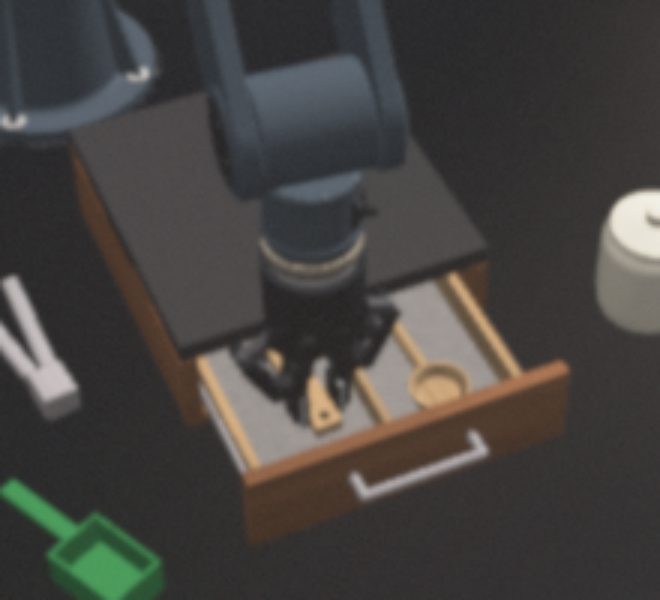

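Held level, top at about 75 mm. I'll keep lifting so the stone edge tilts it.

Call:
move_arm:
  deltas:
    - [0,0,-0.005,0,10]
    - [0,0,-0.01,0,10]
    - [0,0,-0.015,0,10]
    - [0,0,-0.02,0,10]
    - [0,0,-0.025,0,10]
    - [0,0,-0.03,0,10]
    - [0,0,-0.035,0,10]
    - [0,0,-0.04,0,10]
  force: 20

```text
t: 5.78
tcp_pos: [0.5622, -0.0258, 0.092]
tool_rot: [0.043, 0.999, 0.0, -0.0]
force: [-0.8, 0.1, -2.5]
finger_gap: 0.274
```

```bash
python3 - <<'E'
from h import *
s=manip.sense();print(s['t'],s['tcp_pos'],s['finger_gap'],s['force'])
im,d,c=snap('wrist');cv2.imwrite('pics/wrist6.png',im[...,::-1]);P=cloud(d,c)
for v in range(65,400,25): print(v,P[v,320].round(4))
E
```

```text
5.7833 [ 0.56218012 -0.02575892  0.09199553] 0.27424809639910264 [-0.75971732  0.05898474 -2.48130498]
65 [ 0.4794 -0.0183  0.0982]
90 [ 0.4849 -0.0188  0.0802]
115 [ 0.4926 -0.0194  0.081 ]
140 [ 0.5005 -0.0201  0.0812]
165 [ 0.5084 -0.0208  0.083 ]
190 [ 0.5165 -0.0215  0.0837]
215 [ 0.5249 -0.0222  0.0841]
240 [ 0.5331 -0.0229  0.0858]
265 [ 0.5416 -0.0236  0.0871]
290 [ 0.5507 -0.0244  0.087 ]
315 [ 0.5589 -0.0251  0.0896]
340 [ 0.5677 -0.0259  0.0912]
365 [ 0.577  -0.0267  0.0922]
390 [ 0.611  -0.0296  0.0585]
```

View pics/wrist6.png

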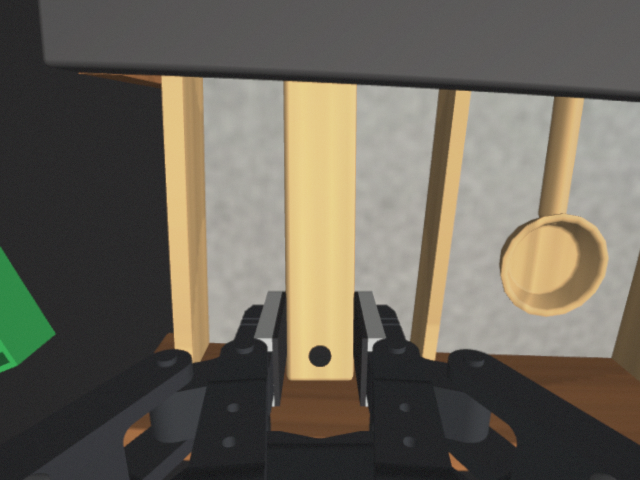

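Call:
move_arm:
  deltas:
    - [0,0,-0.007,0,10]
    - [0,0,-0.014,0,10]
    - [0,0,-0.021,0,10]
    - [0,0,-0.028,0,10]
    - [0,0,-0.035,0,10]
    - [0,0,-0.042,0,10]
    - [0,0,-0.049,0,10]
    - [0,0,-0.049,0,10]
  force: 20

```text
t: 6.5
tcp_pos: [0.5629, -0.0259, 0.1122]
tool_rot: [0.043, 0.999, -0.0, 0.001]
force: [-0.1, 0.7, -1.7]
finger_gap: 0.267
```

```bash
python3 - <<'E'
from h import *
s=manip.sense();print(s['t'],s['tcp_pos'],s['finger_gap'],s['force'])
im,d,c=snap('wrist');cv2.imwrite('pics/wrist7.png',im[...,::-1]);P=cloud(d,c)
for v in range(65,400,25): print(v,P[v,320].round(4))
E
```

```text
6.5 [ 0.56286414 -0.02591337  0.11222918] 0.2667032899699172 [-0.0876662   0.67359055 -1.70453651]
65 [ 0.4779 -0.0182  0.099 ]
90 [ 0.4843 -0.0188  0.0794]
115 [ 0.4932 -0.0195  0.0828]
140 [ 0.502  -0.0203  0.0859]
165 [ 0.5105 -0.021   0.0899]
190 [ 0.519  -0.0218  0.0931]
215 [ 0.5274 -0.0225  0.0962]
240 [ 0.5359 -0.0232  0.0989]
265 [ 0.544  -0.0239  0.1025]
290 [ 0.5526 -0.0247  0.1045]
315 [ 0.5602 -0.0253  0.1086]
340 [ 0.5686 -0.026   0.111 ]
365 [ 0.5765 -0.0267  0.1143]
390 [ 0.6105 -0.0296  0.0806]
```

View pics/wrist7.png

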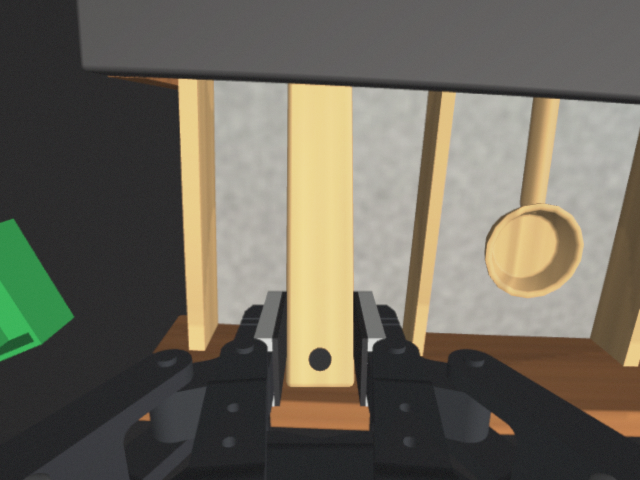

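Tilted at about 20.7°, with fingertips above the panel. I'll firm the grip, drop off the stone by 3 mm and draw along the slope.

Call:
move_arm:
  deltas:
    - [0,0,0,0,10]
    - [0,0,0,0,10]
    - [0,0,0.004,0,10]
    - [0,0,0.008,0,10]
    - [-0.025,0,-0.001,0,10]
    - [-0.05,0,-0.011,0,10]
    - [-0.075,0,-0.02,0,10]
    - [-0.1,0,-0.03,0,10]
  force: 60

```text
t: 7.22
tcp_pos: [0.6022, -0.0292, 0.1233]
tool_rot: [0.043, 0.999, 0.0, -0.001]
force: [-1.1, -0.3, -0.1]
finger_gap: 0.256
```

```bash
python3 - <<'E'
from h import *
s=manip.sense();print(s['t'],s['tcp_pos'],s['finger_gap'],s['force'])
im,d,c=snap('wrist');cv2.imwrite('pics/wrist8.png',im[...,::-1]);P=cloud(d,c)
for v in range(65,400,25): print(v,P[v,320].round(4))
E
```

```text
7.2167 [ 0.60223346 -0.02922968  0.12327701] 0.2561637938187729 [-1.13619698 -0.25387175 -0.092439  ]
65 [ 0.5147 -0.0213  0.0883]
90 [ 0.5236 -0.0221  0.0911]
115 [ 0.5325 -0.0228  0.0955]
140 [ 0.5412 -0.0236  0.0989]
165 [ 0.5498 -0.0243  0.1014]
190 [ 0.5583 -0.0251  0.1042]
215 [ 0.5667 -0.0258  0.1077]
240 [ 0.5752 -0.0265  0.1101]
265 [ 0.5832 -0.0272  0.1139]
290 [ 0.5916 -0.0279  0.1164]
315 [ 0.5994 -0.0286  0.12  ]
340 [ 0.6082 -0.0294  0.1216]
365 [ 0.6157 -0.03    0.1255]
390 [ 0.7136 -0.0383  0.0012]
```

View pics/wrist8.png

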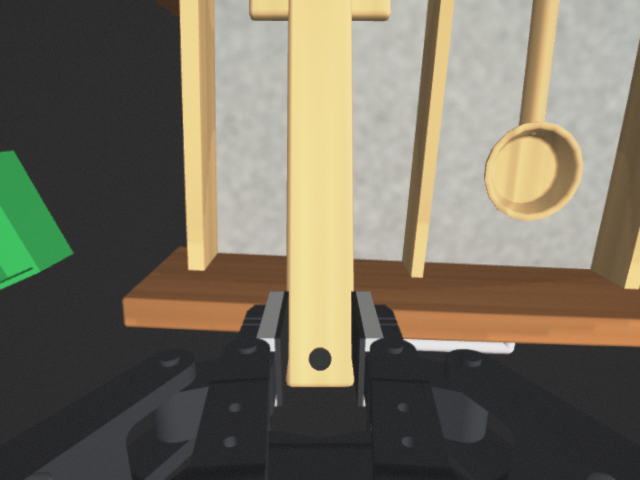

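The slope is holding, the blade shoulder shows at (320,8), and there is no contact force. Continuing along the slope.

Call:
move_arm:
  deltas:
    - [-0.035,0,-0.013,0,10]
    - [-0.07,0,-0.026,0,10]
    - [-0.105,0,-0.039,0,10]
    - [-0.14,0,-0.052,0,10]
    - [-0.175,0,-0.065,0,10]
    - [-0.21,0,-0.078,0,10]
    - [-0.24,0,-0.089,0,10]
    - [-0.24,0,-0.089,0,10]
  force: 60

```text
t: 7.93
tcp_pos: [0.7003, -0.0381, 0.1597]
tool_rot: [0.043, 0.999, -0.0, 0.002]
force: [1.0, -0.1, -1.3]
finger_gap: 0.256
```

```bash
python3 - <<'E'
from h import *
s=manip.sense();print(s['t'],s['tcp_pos'],s['finger_gap'],s['force'])
im,d,c=snap('wrist');cv2.imwrite('pics/wrist9.png',im[...,::-1]);P=cloud(d,c)
for v in range(15,400,35): print(v,P[v,320].round(4))
im,d,c=snap('scene');cv2.imwrite('pics/scene9.png',cv2.resize(im[120:320,180:400,::-1],None,fx=3,fy=3))
im,d,c=snap('top');cv2.imwrite('pics/top9.png',cv2.resize(im[150:430,200:460,::-1],None,fx=2,fy=2))
E
```

```text
7.9333 [ 0.70028691 -0.03810927  0.15972475] 0.25623113731520225 [ 1.02881007 -0.12947285 -1.30402274]
15 [ 0.5947 -0.0287  0.1175]
50 [ 0.6075 -0.0298  0.1223]
85 [ 0.6201 -0.0309  0.1271]
120 [ 0.6325 -0.0319  0.1309]
155 [ 0.6446 -0.033   0.1359]
190 [ 0.6565 -0.034   0.1403]
225 [ 0.6682 -0.035   0.1449]
260 [ 0.6794 -0.0359  0.1505]
295 [ 0.6912 -0.037   0.1536]
330 [ 0.7031 -0.038   0.1568]
365 [ 0.7136 -0.0389  0.1623]
```

View pics/wrist9.png

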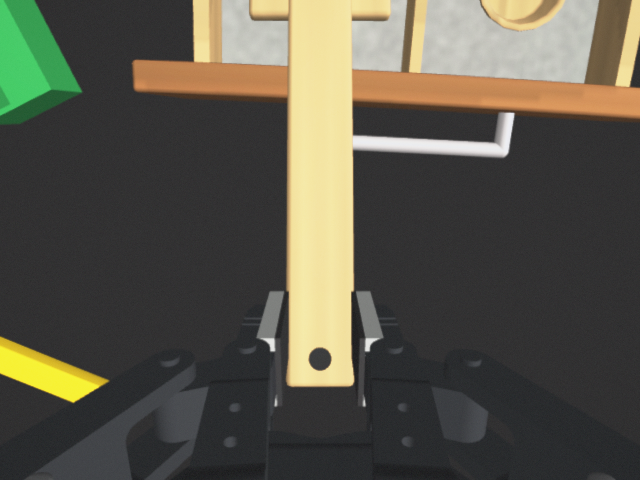

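View pics/scene9.png

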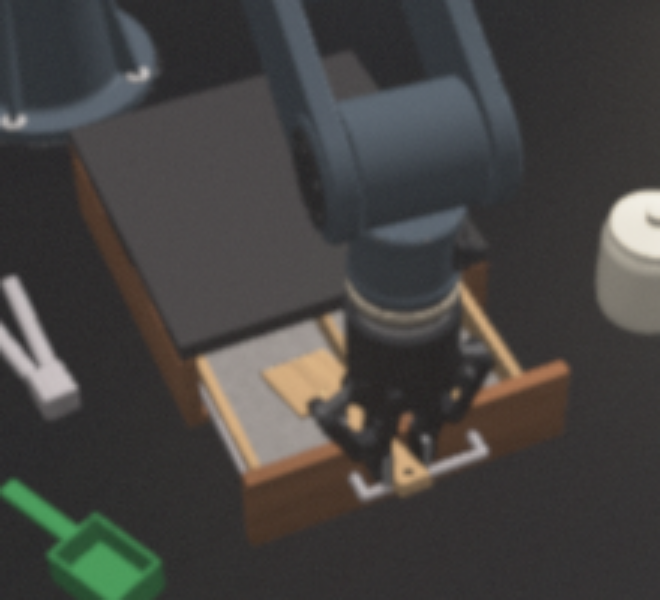

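The blade is clear of the stone, with its tip about 30 mm beyond the edge. Lifting straight up.

Call:
move_arm:
  deltas:
    - [0,0,-0.04,0,10]
    - [0,0,-0.1,0,10]
    - [0,0,-0.16,0,10]
    - [0,0,-0.22,0,10]
    - [0,0,-0.28,0,10]
    - [0,0,-0.34,0,10]
    - [0,0,-0.4,0,10]
    - [0,0,-0.44,0,10]
  force: 60

```text
t: 8.75
tcp_pos: [0.697, -0.0374, 0.3371]
tool_rot: [0.043, 0.999, -0.0, 0.0]
force: [0.4, -0.5, -1.1]
finger_gap: 0.254
```

Call:
move_arm:
  deltas:
    - [0,0,-0.03,0,10]
    - [0,0,-0.05,0,10]
    - [0,0,-0.05,0,10]
    - [0,0,-0.05,0,10]
    - [0,0,-0.05,0,10]
    - [0,0,-0.05,0,10]
    - [0,0,-0.05,0,10]
    - [0,0,-0.05,0,10]

```text
t: 9.42
tcp_pos: [0.6976, -0.0375, 0.3541]
tool_rot: [0.043, 0.999, 0.0, -0.001]
force: [0.4, -0.1, -1.0]
finger_gap: 0.252
```

```bash
python3 - <<'E'
from h import *
s=manip.sense();print(s['t'],s['tcp_pos'],s['finger_gap'],s['force'],abs(s['qd']).max())
im,d,c=snap('wrist');cv2.imwrite('pics/wrist10.png',im[...,::-1]);P=cloud(d,c)
for v in (15,120,225,365): print(v,P[v,320].round(4))
im,d,c=snap('scene');cv2.imwrite('pics/scene10.png',im[...,::-1]);P2=cloud(d,c)
hsv=cv2.cvtColor(im,cv2.COLOR_RGB2HSV)
m=(P2[...,0]>.45)&(P2[...,0]<.75)&(abs(P2[...,1])<.1)&(P2[...,2]>.15)&(hsv[...,1]>70)&(hsv[...,0]<30)
q=P2[m];print('wood above .15:',len(q),q.min(0),q.max(0))
im,d,c=snap('top');cv2.imwrite('pics/top10.png',im[...,::-1]);P3=cloud(d,c);o=np.load('top0.npz')
for n,(u,v) in dict(spoon=(306,247),press=(422,330),scoop=(445,250),jar=(202,250)).items(): print(n,P3[v,u].round(4),o['P'][v,u].round(4))
m=(abs(P3[...,2]-.09)<.005)&(P3[...,0]>.55)&(P3[...,0]<.68)&(P3[...,1]>.03)&(P3[...,1]<.18);print('panel',cv2.boxPoints(cv2.minAreaRect((P3[m][:,:2]*1000).astype(np.float32))).round(1).tolist())
print(manip.sense()['tcp_pos'])
E
```

```text
9.4167 [ 0.69757394 -0.03754763  0.35407919] 0.25230998220534245 [ 0.36480728 -0.1078782  -0.99568775] 0.00614738972012532
15 [ 0.5915 -0.028   0.3118]
120 [ 0.6296 -0.0313  0.3256]
225 [ 0.6656 -0.0344  0.3389]
365 [ 0.7107 -0.0383  0.357 ]
wood above .15: 544 [ 0.51327011 -0.09963766  0.27542442] [0.72295068 0.00643022 0.44834593]
spoon [0.5686 0.0834 0.03  ] [0.569  0.0834 0.0262]
press [ 0.3915 -0.1769  0.0246] [ 0.3915 -0.177   0.0242]
scoop [ 0.5725 -0.2327  0.0049] [ 0.5732 -0.234  -0.0006]
jar [0.4313 0.0722 1.2457] [0.5488 0.2997 0.1018]
panel [[616.7999877929688, 31.100000381469727], [631.5999755859375, 29.100000381469727], [648.4000244140625, 151.5], [633.7000122070312, 153.5]]
[ 0.69781676 -0.03757658  0.35475995]
```

View pics/scene10.png

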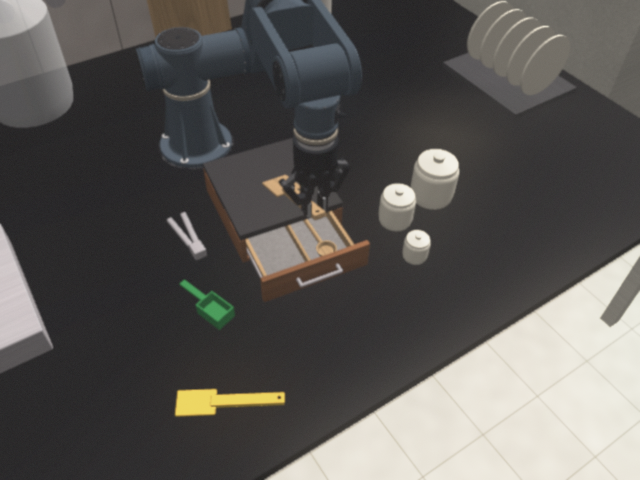

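View pics/top10.png

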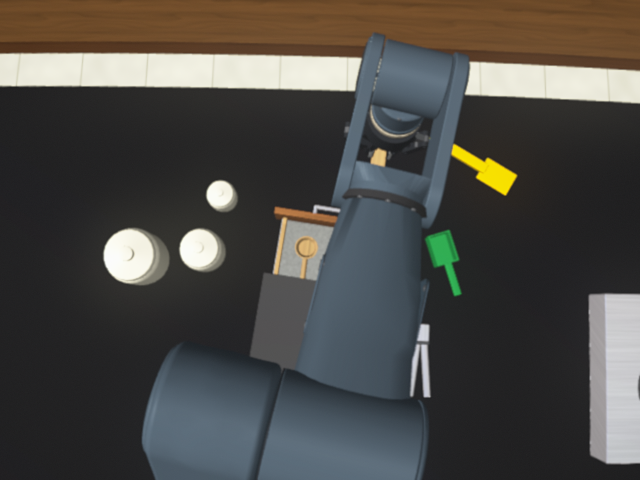

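```bash
python3 - <<'E'
from h import *
s=manip.sense();print(s['t'],abs(s['qd']).max(),s['finger_gap']); print(manip.sign_off())
E
```

```text
9.5667 0.004060321777589164 0.2557563258044275
the job is handed in; nothing more can be done
None
```

I took the spatula by its handle, lifted it so the stone's edge tilted it to about 21°, and drew it out slantwise over the drawer front. I handed the job in at about 9.6 s with the spatula still in the gripper at 60 N, the arm motionless.

**Last checks:**
- **Height:** the lowest part of the spatula I could see is about 0.27 m up, roughly 17 cm above the stone top.
- **Forces:** the contact force I read at the end of each move never passed about 2.5 N.
- **Drawer:** the front is where it was, to within about 0.5 mm.
- **Things left alone:** the press is within 1 mm of where it was. The spoon (its height reading was 4 mm different) and the scoop (5 mm) differ only by depth noise, as both look unmoved in the pictures.
- **Check that failed:** the jar's depth pixel gave no reading in the final check, so I judged it unmoved from the scene and top pictures alone.

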